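# Walk the full solvent can back to its bench stop

### The arm

A 6-joint arm with a two-finger parallel gripper is mounted at the origin on a cart in front of the work surface, level with it; the furniture and walls round the work are solid. World frame = base frame: x ahead of the robot, y to its left, z up, the work surface at z = 0. Lengths are in mm, angles in rad, forces in N, time in s.
With the tool pointing down it reaches from about 425 to 950 mm from the base axis. Payload 3.5 kg.
Tool frame: the origin (TCP) lies between the finger pads; the fingertips stand 8 mm ahead of it and the grasp point (between the pads) lies 11 mm behind it; z points along the fingers, y is the line along which they close (so a half turn about z gives the same grasp; the last joint's range is limited). The gripper opens to 85 mm and grips with 20 to 120 N. Pads are 22 mm wide; open, the fingers measure 114 mm over their backs; the gripper's body (76 mm by 85 mm) begins 54 mm behind the grasp point. The pads swing forward as they close: fully open they stand 13 mm farther back than shut.
Start: joints at [0.965, 0.286, 1.577, -0, 1.279, -0.15], TCP at [297.085, 606.091, 239.325] pointing down, gripper open.
Joint ranges: [-2.77, 2.77], [-0.9, 2.22], [0.21, 2.48], [-1.53, 4.67], [0.24, 2.81], [-2.84, 2.84]. Speed limits (rad/s): [2.79, 2.79, 3.14, 3.14, 3.14, 3.14].

### API

Orientations are given as a unit quaternion [x, y, z, w].
In Python, from bench import get_obs, read_camera, hand_in gives the robot as it stands. The module is installed in compiled form; this text tells all that it offers.
- The arm moves only by the tool jog_arm, never from a script. Its argument "moves" is a list of rows, each a list of 7 numbers: the closure in counts, from 0 (fully open) to 255 (shut), then the shift along the tool's x, y, z in m, then the turn, a rotation vector about the tool's x, y, z in degrees. A call has 1 to 12 rows; each row is the pose to reach, as a shift and turn from the pose commanded when the call began, along the tool's axes at that moment; what a row does not reach only later rows make up. A row lasts 1/12 s, in which the tool goes at most 41.7 mm and 7.16 degrees, less where a joint would pass 70% of its speed; a pose out of reach is approached as far as the arm can. A call with a gripper value outside its range is refused whole. The fingers move at their own pace and stop on an object; "newtons" is the grip in N (left out, the last holds). Time passes only in rows, so rows that repeat a pose let the fingers close. It gives the time, the measured TCP pose, the force, the opening and the grip force at its end, in the units of the state.
- get_obs(): the state, without advancing time (a new reading comes with each control period).
- read_camera(name): name is "scene" or "top" or "wrist"; returns a dict with "pixels" (384x512x3 uint8, red, green, blue), "fx", "fy", "cx", "cy" (pixels), "eye" and "orientation" of the camera in the world; the wrist camera has in their place "hand_eye" (4x4, takes a point from camera to tool coordinates, whose origin is the TCP and whose axes are the flange's). Camera axes: x right, y up, looking along -z (the intrinsics and any distortion apply to the point x, -y, -z); pixel columns grow to the right and rows downward; lengths in mm; the calibration is good to about 2 mm. A picture is of the moment at which its call begins: read the wrist's pose just before it. There is no depth.
- hand_in(): hands the job in; it is judged then, once.
The state is a dict: "time": time; "joints": joint angles; "joint_vel": joint speeds; "joint_efforts": joint torques, N m; "eef_pos": TCP position; "orientation": TCP orientation; "force": force on the tool from outside, world axes, zero at the start; "moment": the same for the moment, N m; "grip_width": opening from 0.0 (shut) to 1.0 (fully open); "grip_force": force on a finger pad.
Only numpy, scipy, OpenCV 4.12 (cv2) and the standard library are available. Lean on these libraries where they do the work, as an engineer would, in place of code of your own. Each camera call takes 0.05 s, during which the arm holds its last target. There are 200 camera calls.

### The job

The tall flat solvent can is full and must not be lifted off the bench: walk it to the aluminium bench stop on its bottom corners, in a few big swings. Tip it at least 20 degrees (25 is good) onto a bottom corner, swing it round that corner by 15 degrees or more and set it down flat (regrip it if it sits crooked in the grip), then tip it as far onto the next corner and swing it back, and so on; one corner must stay on the bench at all times, and the can must not fall. Leave it released and upright between the two ears of the stop, roughly centred, its broad face square to the fence and within a centimetre of it, and leave the other things where they are.

Things in the scene. Friction and masses are not known exactly. Their poses are not given: they have to be found in the camera images.
- can: loose rectangular steel solvent can, blank paper label, black screw cap; 56 mm thick (own x), 110 wide (own y), 140 tall without cap; 0.55 to 0.95 kg, mass centre 70 mm up. Origin: centre of its underside; own z up, own +x is the broad face towards the stop. The cap (28 mm across, 15 high) stands on top 33 mm from the middle towards own +y, so the middle is free for a grasp across the 56 mm
- can_near_left (a point): bottom corner of the can at own x -28, y +55 mm (away from the stop, on the cap's side); its axes are the can's
- can_near_right (a point): bottom corner of the can at own x -28, y -55 mm
- can_far_left (a point): bottom corner of the can at own x +28, y +55 mm (towards the stop, on the cap's side)
- can_far_right (a point): bottom corner of the can at own x +28, y -55 mm
- stop: fixed aluminium bench stop: upright fence 160 mm long (own y), 30 high, 4 thick, an ear at each end reaching 20 mm forward (own -x), 152 mm free between ears; 4 mm high foot flange behind. Origin: on the bench, middle of the fence's front face; own x square to the fence, pointing behind it. The can starts in front, own x -0.10 to -0.13, nearly square; against the fence its origin is at own x -28 mm
- wood_block: loose beech block 34x62x26 mm lying behind the stop, leave it alone; origin: centre of its underside
- paint_pot: loose small paint pot, 26 mm across, 36 mm tall, behind the stop, leave it alone; origin: centre of its underside
- sanding_cork: loose cork sanding block 38x74x25 mm lying to the left of the can's path, leave it alone; origin: centre of its underside

How it is judged (in metres and radians):
On the way, in this order (a step that is already met when the one before it is completed fails the run):
1. the can is tipped by more than 20 degrees (angle between can's own z axis and vertical above 0.35 rad), for 0.1 s.
2. the can is set down flat again, swung round: one bottom corner within 20 mm of where it started, the other end of that long bottom edge over 25 mm from where it started (angle between can's own z axis and vertical below 0.08 rad and ((distance of can_near_left from where it was at the start of the episode below 0.02 m and distance of can_near_right from where it was at the start of the episode above 0.025 m) or (distance of can_near_right from where it was at the start of the episode below 0.02 m and distance of can_near_left from where it was at the start of the episode above 0.025 m) or (distance of can_far_left from where it was at the start of the episode below 0.02 m and distance of can_far_right from where it was at the start of the episode above 0.025 m) or (distance of can_far_right from where it was at the start of the episode below 0.02 m and distance of can_far_left from where it was at the start of the episode above 0.025 m))), for 0.1 s.
3. the can is tipped again by more than 20 degrees, every bottom corner by now over 40 mm from where it started (angle between can's own z axis and vertical above 0.35 rad and distance of each of can_near_left, can_near_right, can_far_left, can_far_right from where it was at the start of the episode above 0.04 m), for 0.1 s.
At the end, for the whole second after the job is handed in: The can stands upright and still on the bench, its broad face at most 12 mm from the fence and square to it within 7 degrees, its middle within 18 mm of the fence's middle (x of can in the frame of stop between -0.04 and -0.025 m and y of can in the frame of stop between -0.018 and 0.018 m and angle between the x axis of can and the x axis of stop, either way round below 0.12 rad and angle between can's own z axis and vertical below 0.04 rad and height (world z) of can below 0.004 m and linear speed of can below 0.01 m/s); the robot touches nothing.
It fails at once if the can is lifted: all four bottom corners more than 10 mm above the bench (height (world z) of each of can_near_left, can_near_right, can_far_left, can_far_right above 0.01 m).
It fails at once if the can falls over (tilted beyond 50 degrees) (angle between can's own z axis and vertical above 0.87 rad).
It fails at once if a bystander is moved by more than 20 mm (distance of any of wood_block, paint_pot, sanding_cork from where it was at the start of the episode above 0.02 m).
It also fails if it takes over 54 s, if anything falls off the work surface, if the arm or the gripper's body presses on something with over 40 N, if the wrist force passes 120 N, or if a joint passes its speed limit or range.

## Working session

There is one attempt and no reset: what is moved stays moved. The work goes in short steps, Python scripts to look and compute and a tool call to move; the robot and the scene stay as the last step left them, time stands still between calls to the robot, and variables do not carry over. Pictures are saved under pics/ and viewed, at most 10 in all, crops included, and the job is handed in when it is done.

Besides the shell and the picture viewer there is one more tool, called after "Call:" by a JSON object that holds its "fn" and its "kwargs", one argument or row to a line. jog_arm: Moves the arm, as the interface text tells. Its arguments: {"type":"object","properties":{"moves":{"type":"array"},"newtons":{"type":"number"}},"required":["moves"]}

```bash
mkdir -p pics; python3 - <<'E'
from bench import *
import cv2
o=get_obs(); print(o)
for n in("scene","top"):
    c=read_camera(n); cv2.imwrite(f"pics/{n}0.png",c["pixels"][:,:,::-1]); print({k:v for k,v in c.items() if k!="pixels"})
a=cv2.imread("pics/top0.png");cv2.imwrite("pics/top0b.png",cv2.resize(a,(800,600),interpolation=cv2.INTER_CUBIC))
E
```

```text
{'time': 0.0, 'joints': array([ 9.64996903e-01,  2.87183341e-01,  1.57819552e+00, -1.47132997e-05,
        1.27859881e+00, -1.50001096e-01]), 'joint_vel': array([ 1.22161967e-03,  8.84292970e-05,  1.92897445e-04,  7.33820462e-04,
       -4.86216574e-04,  1.14841710e-03]), 'joint_efforts': array([ 5.70411103e-04, -4.05974579e+01, -2.92633009e+01, -2.18495247e-04,
        5.87600793e-03, -1.56659208e-06]), 'eef_pos': array([296.72592799, 605.56294934, 237.92534603]), 'orientation': array([ 2.25929275e-01,  9.74142978e-01, -1.11096770e-03, -4.33455099e-04]), 'force': array([ 0.31010022, -0.02671763, -0.0177429 ]), 'moment': array([ 0.01855388, -0.00504928,  0.00239594]), 'grip_force': 0.0, 'grip_width': 0.9984838145290408}
{'fx': 346.8564742467359, 'fy': 346.8564742467359, 'cx': 255.647911179842, 'cy': 188.9889284543906, 'eye': array([ 709.81304605, -658.97852135,  732.62634669]), 'orientation': array([0.29840817, 0.02830395, 0.11230698, 0.94738513])}
{'fx': 457.86974512391896, 'fy': 457.86974512391896, 'cx': 245.86547849380125, 'cy': 188.97222355519648, 'eye': array([ 107.90942052, -124.51089492,  727.96763107]), 'orientation': array([-0.2066151 ,  0.23328954,  0.72036243, -0.61964842])}
```

View pics/top0b.png

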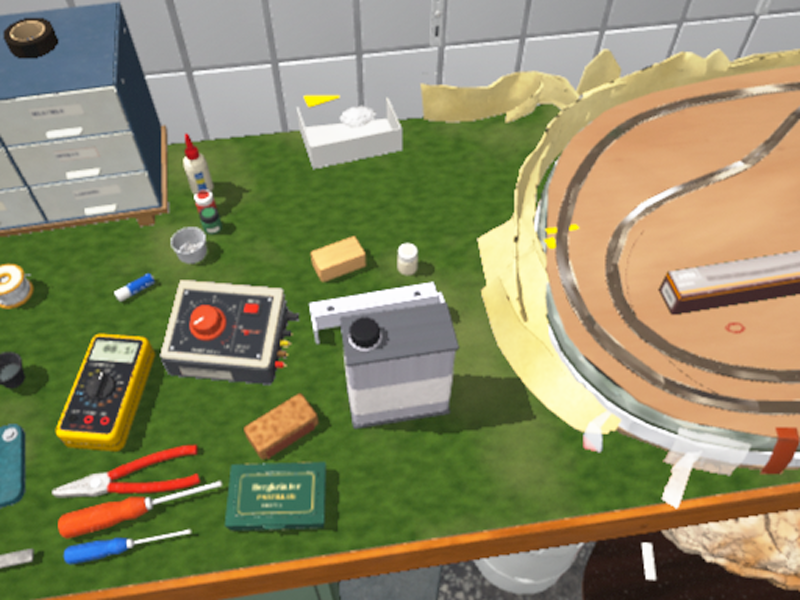

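View pics/scene0.png

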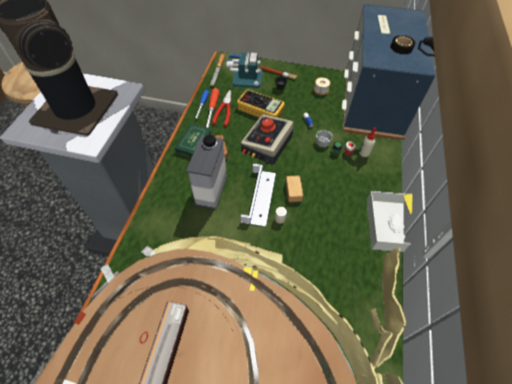

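The can stands in front of the stop (top view, 800 px wide: can about (345-455, 310-425), stop from (312,300) to (445,290)). The cap is on the left, and the cork is at (282,427). Next I'll enlarge both views.

```bash
python3 - <<'E'
import cv2,numpy as np
a=cv2.imread("pics/top0.png")[170:280,190:300];b=cv2.imread("pics/scene0.png")[125:235,180:290]
r=[cv2.resize(x,(400,400),interpolation=cv2.INTER_CUBIC) for x in(a,b)]
r=[cv2.resize(a,(600,600),interpolation=cv2.INTER_CUBIC)]
cv2.imwrite("pics/c1.png",r[0]); cv2.imwrite("pics/c2.png",cv2.resize(b,(600,600),interpolation=cv2.INTER_CUBIC))
E
```

```text
(no output)
```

View pics/c1.png

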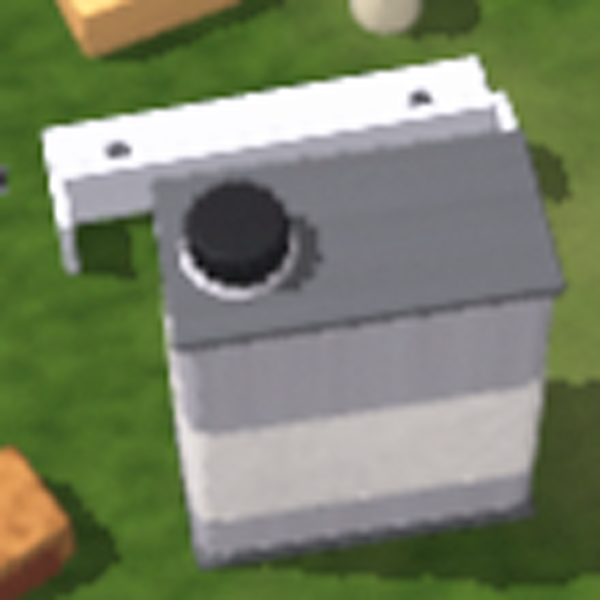

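View pics/c2.png

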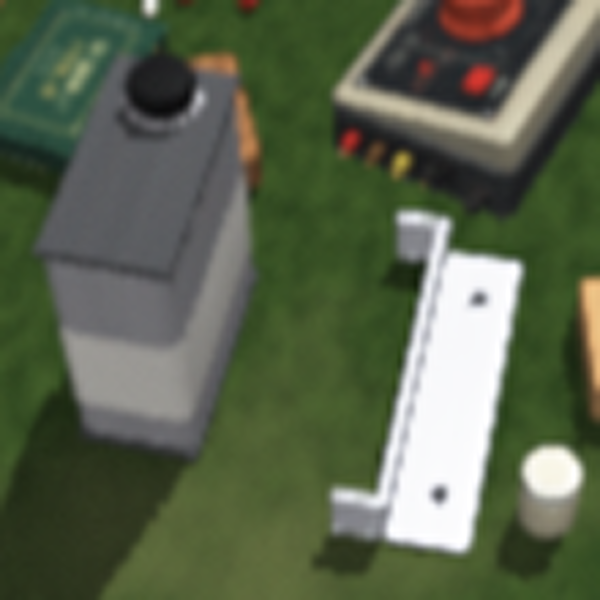

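The crops show the can's top corners, its bottom near edge, and the stop's ears and fence edges clearly. I'll fit both poses from these pixels.

```bash
cat > h.py <<'E'
import numpy as np, json, os
from scipy.spatial.transform import Rotation as R
from scipy.optimize import least_squares
CAM={'top':(457.8697,245.8655,188.9722,[107.909,-124.511,727.968],[-0.2066151,0.23328954,0.72036243,-0.61964842]),
'scene':(346.8565,255.6479,188.9889,[709.813,-658.979,732.626],[0.29840817,0.02830395,0.11230698,0.94738513])}
def proj(n,P):
    f,cx,cy,e,q=CAM[n]; p=R.from_quat(q).inv().apply(np.atleast_2d(P)-e)
    return np.c_[cx-f*p[:,0]/p[:,2], cy+f*p[:,1]/p[:,2]]
def fit(obs,x0,fix=None):  # obs: (cam,local xyz,u,v) ; pose x,y,yaw(deg)
    def r(s):
        o=[]
        for n,l,u,v in obs:
            o+=list((proj(n,R.from_euler('z',s[2],degrees=True).apply(l)+[s[0],s[1],0])-[u,v]).ravel())
        return o
    s=least_squares(r,x0,loss='soft_l1'); return s.x,np.round(np.array(r(s.x)).reshape(-1,2),1).tolist()
E
python3 - <<'E'
from h import *
S=110/600
t=lambda u,v:(190+(u+.5)*S-.5,170+(v+.5)*S-.5)
s=lambda u,v:(180+(u+.5)*S-.5,125+(v+.5)*S-.5)
can=[('top',(28,55,140),*t(155,183)),('top',(28,-55,140),*t(525,130)),('top',(-28,-55,140),*t(563,290)),('top',(-28,55,140),*t(180,350)),('top',(-28,55,0),*t(200,567)),('top',(-28,-55,0),*t(530,515)),
('scene',(-28,-55,140),*s(38,250)),('scene',(28,-55,140),*s(168,278)),('scene',(28,55,140),*s(238,72)),('scene',(-28,-55,0),*s(85,437)),('scene',(28,-55,0),*s(195,457)),('scene',(28,55,0),*s(253,272))]
print(fit(can,[550,-50,5]));print(fit(can[:6],[550,-50,5])[0],fit(can[6:],[550,-50,5])[0])
st=[('scene',(-20,-80,30),*s(332,490)),('scene',(4,-80,30),*s(388,499)),('scene',(-20,80,30),*s(397,212)),('scene',(4,80,30),*s(450,217)),('scene',(-20,-80,0),*s(336,530)),
('top',(-20,80,0),*t(72,272)),('top',(0,76,30),*t(66,185)),('top',(-20,-80,30),*t(515,130))]
print(fit(st[:5],[650,-50,5]));print(fit(st[:7],[650,-50,5]));
x=fit(st[:7],[650,-50,5])[0]; print([(np.array(proj('top',R.from_euler('z',x[2],degrees=True).apply(l)+[x[0],x[1],0])[0]-[190,170])/S).round() for l in [(-20,80,30),(4,80,30),(4,-80,30),(-20,80,0),(0,76,0),(0,76,30),(0,-76,30)]])
E
```

```text
(array([ 490.18425792, -189.23970596,    1.7636608 ]), [[-1.7, -0.2], [-0.7, -1.0], [0.7, -0.8], [-1.0, -0.4], [-0.6, 1.3], [0.8, 0.5], [-1.6, 0.4], [-0.3, -0.4], [-0.1, 0.4], [-1.5, 0.8], [0.1, 1.1], [0.5, 0.3]])
[ 489.71318523 -190.04090089    1.18138532] [ 490.58211837 -187.78991644    2.33338298]
(array([ 604.66552306, -179.85094313,    3.37222489]), [[0.2, 0.6], [0.0, 0.5], [0.3, -0.6], [-0.3, -0.2], [-0.3, -0.4]])
(array([ 604.38918829, -181.81401086,    3.79795558]), [[0.1, 1.3], [-0.1, 1.2], [-0.2, -0.0], [-0.8, 0.3], [-0.3, 0.3], [-1.5, 0.6], [-1.4, -1.5]])
[array([ 54., 225.]), array([ 43., 167.]), array([497.,  85.]), array([ 62., 273.]), array([ 64., 224.]), array([ 56., 175.]), array([489.,  96.])]
```

```bash
cat >> h.py <<'E'
SF='cmd.json'
def save(p,r): json.dump([list(map(float,p)),list(map(float,r.as_quat()))],open(SF,'w'))
def load():
    p,q=json.load(open(SF)); return np.array(p),R.from_quat(q)
def plan(poses,c,per=12,show=True):
    """poses: tool poses (p mm, R). Prints rows from the tracked commanded pose, in calls of `per`; saves the end pose."""
    i=0
    while i<len(poses):
        p0,r0=load(); rows=[]
        for p,r in poses[i:i+per]:
            d=np.round(r0.inv().apply(p-p0)/1000,4); v=np.round((r0.inv()*r).as_rotvec(degrees=True),1)
            rows.append([c,*d.tolist(),*v.tolist()])
        d,v=np.array(rows[-1][1:4]),np.array(rows[-1][4:]); save(p0+r0.apply(d*1000),r0*R.from_rotvec(v,degrees=True))
        print(json.dumps(rows)); i+=per
def cpose(x,y,yaw): return np.array([x,y,0.]),R.from_euler('z',yaw,degrees=True)
G=R.from_matrix(np.array([[0,1,0],[1,0,0],[0,0,-1.]]))  # tool x=can y, tool y=can x
def tool(c,h,gy=0): # tool for can pose, TCP h up the can axis
    return c[0]+c[1].apply([0,gy,h]), c[1]*G
E
python3 - <<'E'
from h import *
save([297.085,606.091,239.325],R.from_quat([0.225929275,0.974142978,-0.00111,-0.000433]))
d=tool(cpose(490,-189,1.8),235)[1]
plan([(np.array([470,200,240.]),d)],0); plan([(np.array([490,-189,235.]),d)],0)
E
```

```text
[[0, -0.334, -0.2885, -0.0001, -0.1, 0.1, 62.1]]
[[0, -0.3895, 0.0079, 0.0048, -0.0, -0.0, -0.0]]
```

Call:
{"fn": "jog_arm", "kwargs": {
  "moves": [
    [0,-0.334,-0.2885,-0.0001,-0.1,0.1,62.1],
    [0,-0.334,-0.2885,-0.0001,-0.1,0.1,62.1],
    [0,-0.334,-0.2885,-0.0001,-0.1,0.1,62.1],
    [0,-0.334,-0.2885,-0.0001,-0.1,0.1,62.1],
    [0,-0.334,-0.2885,-0.0001,-0.1,0.1,62.1],
    [0,-0.334,-0.2885,-0.0001,-0.1,0.1,62.1],
    [0,-0.334,-0.2885,-0.0001,-0.1,0.1,62.1],
    [0,-0.334,-0.2885,-0.0001,-0.1,0.1,62.1],
    [0,-0.334,-0.2885,-0.0001,-0.1,0.1,62.1],
    [0,-0.334,-0.2885,-0.0001,-0.1,0.1,62.1],
    [0,-0.334,-0.2885,-0.0001,-0.1,0.1,62.1],
    [0,-0.334,-0.2885,-0.0001,-0.1,0.1,62.1]
  ]
}}

```text
time: 1.1
eef_pos: [471.4, 196.0, 239.1]
orientation: [0.698, 0.716, 0.0, -0.0]
force: [0.2, 0.4, 0.1]
grip_width: 1.004
grip_force: 0.0
```

Call:
{"fn": "jog_arm", "kwargs": {
  "moves": [
    [0,-0.3895,0.0079,0.0048,0,0,0],
    [0,-0.3895,0.0079,0.0048,0,0,0],
    [0,-0.3895,0.0079,0.0048,0,0,0],
    [0,-0.3895,0.0079,0.0048,0,0,0],
    [0,-0.3895,0.0079,0.0048,0,0,0],
    [0,-0.3895,0.0079,0.0048,0,0,0],
    [0,-0.3895,0.0079,0.0048,0,0,0],
    [0,-0.3895,0.0079,0.0048,0,0,0],
    [0,-0.3895,0.0079,0.0048,0,0,0],
    [0,-0.3895,0.0079,0.0048,0,0,0],
    [0,-0.3895,0.0079,0.0048,0,0,0],
    [0,-0.3895,0.0079,0.0048,0,0,0]
  ]
}}

```text
time: 2.1
eef_pos: [489.8, -188.7, 233.1]
orientation: [0.696, 0.718, 0.001, -0.002]
force: [-0.7, 0.9, -0.5]
grip_width: 1.002
grip_force: 0.0
```

```bash
python3 - <<'E'
from h import *
from bench import *
import cv2
o=get_obs(); print(o['time'],o['eef_pos'],R.from_quat(o['orientation']).as_matrix().round(3).tolist(),o['joints'].round(2),load()[0])
c=read_camera("wrist"); print({k:v for k,v in c.items() if k!="pixels"}); cv2.imwrite("pics/w1.png",c["pixels"][:,:,::-1])
E
```

```text
2.1 [ 489.80707227 -188.70591902  233.13096537] [[-0.03, 1.0, -0.001], [1.0, 0.03, 0.004], [0.004, -0.0, -1.0]] [-0.56 -0.04  1.95  0.    1.24 -0.59] [ 490.02088999 -189.03776836  235.04588462]
{'fx': 333.0011437947268, 'fy': 333.0011437947268, 'cx': 252.09400523211525, 'cy': 196.95698491148175, 'hand_eye': array([[-3.64765753e-04,  9.56673333e-01,  2.91163186e-01,
         7.49231217e+01],
       [ 9.99999830e-01,  4.81437282e-04, -3.29068107e-04,
        -4.33869952e-01],
       [-4.54987495e-04,  2.91163017e-01, -9.56673346e-01,
        -1.34271343e+02],
       [ 0.00000000e+00,  0.00000000e+00,  0.00000000e+00,
         1.00000000e+00]])}
```

View pics/w1.png

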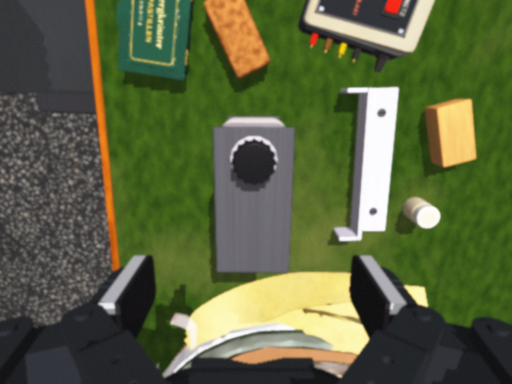

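The wrist view shows the can's top from (214,127) to (290,271) and the stop with ear tips near (342,91) and (334,234). I'll measure both from here.

```bash
cat >> h.py <<'E'
HE=np.array([[-3.64765753e-04,9.56673333e-01,2.91163186e-01,74.923],[.99999983,4.81437282e-04,-3.29e-04,-.434],[-4.55e-04,2.91163017e-01,-9.56673346e-01,-134.271]])
def ray(u,v,z,p,q):
    d=HE[:,:3]@np.array([(u-252.094)/333.,-(v-196.957)/333.,-1]); r=R.from_quat(q); e=p+r.apply(HE[:,3]); d=r.apply(d)
    return e+d*(z-e[2])/d[2]
E
python3 - <<'E'
from h import *
from bench import *
import cv2
o=get_obs(); f=lambda u,v,z:ray(u,v,z,o['eef_pos'],o['orientation'])
C=np.array([f(214,127,140),f(294,127,140),f(290,271,140),f(217,271,140)]);print(C.round(1),C.mean(0).round(1))
for p in [(341,89,30),(334,228,30),(335,241,30),(361,88,30),(397,88,4),(384,230,4)]: print(p,f(*p).round(1))
a=cv2.imread("pics/w1.png")[75:255,195:435];cv2.imwrite("pics/w1b.png",cv2.resize(a,(800,600),interpolation=cv2.INTER_CUBIC))
E
```

```text
[[ 462.2 -133.6  140. ]
 [ 515.9 -131.9  140. ]
 [ 520.1 -240.   140. ]
 [ 464.3 -241.8  140. ]] [ 490.6 -186.8  140. ]
(341, 89, 30) [ 572.7 -103.4   30. ]
(334, 228, 30) [ 580.6 -247.3   30. ]
(335, 241, 30) [ 583.3 -262.7   30. ]
(361, 88, 30) [ 591.9 -101.9   30. ]
(397, 88, 4) [637.3 -99.9   4. ]
(384, 230, 4) [ 646.8 -258.3    4. ]
```

View pics/w1b.png

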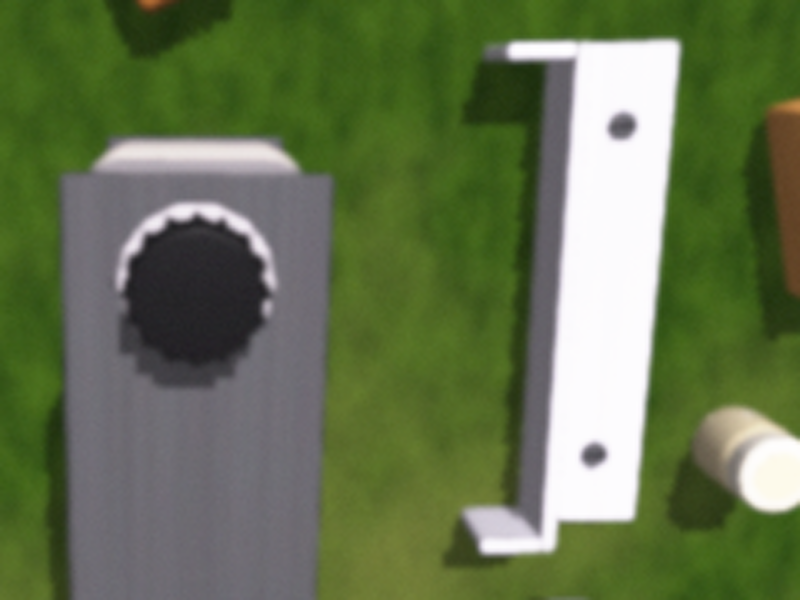

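The crop shows the fence's front top edge from (577,57) to (545,542), its bottom edge from (547,60) to (519,500), and the ear tips at (508,42) and (480,553).

```bash
python3 - <<'E'
from h import *
from bench import *
o=get_obs(); f=lambda u,v,z:ray(195+u*.3-.35,75+v*.3-.35,z,o['eef_pos'],o['orientation'])
a,b=f(577,57,30),f(545,542,30); c,d=f(547,60,0),f(519,500,0); e,g=f(508,42,30),f(480,553,30)
for x in(a,b,c,d,e,g):print(x.round(1))
for p,q in((a,b),(c,d),(e,g)): v=p-q;print(np.degrees(np.arctan2(-v[0],v[1])),np.linalg.norm(v),((p+q)/2).round(1))
E
```

```text
[ 598.9 -105.1   30. ]
[ 608.3 -257.4   30. ]
[ 599.4 -105.6    0. ]
[ 607.8 -254.4    0. ]
[ 578.4 -101.6   30. ]
[ 587.3 -262.    30. ]
3.5381540707465584 152.55926491530622 [ 603.6 -181.3   30. ]
3.2367171731362734 149.0298034386057 [ 603.6 -180.     0. ]
3.174101706942694 160.61091912701363 [ 582.8 -181.8   30. ]
```

```bash
python3 - <<'E'
from h import *
plan([tool(cpose(490.5,-188.3,1.8),114)],0)
E
```

```text
[[0, 0.0007, 0.0006, 0.121, -0.0, -0.0, -0.0]]
```

Call:
{"fn": "jog_arm", "kwargs": {
  "moves": [
    [0,0.0007,0.0006,0.04,0,0,0],
    [0,0.0007,0.0006,0.08,0,0,0],
    [0,0.0007,0.0006,0.11,0,0,0],
    [0,0.0007,0.0006,0.121,0,0,0],
    [0,0.0007,0.0006,0.121,0,0,0],
    [255,0.0007,0.0006,0.121,0,0,0],
    [255,0.0007,0.0006,0.121,0,0,0],
    [255,0.0007,0.0006,0.121,0,0,0],
    [255,0.0007,0.0006,0.121,0,0,0],
    [255,0.0007,0.0006,0.121,0,0,0],
    [255,0.0007,0.0006,0.121,0,0,0],
    [255,0.0007,0.0006,0.121,0,0,0]
  ],
  "newtons": 70
}}

```text
time: 3.15
eef_pos: [492.1, -188.9, 116.0]
orientation: [0.696, 0.718, 0.002, 0.001]
force: [-2.0, 0.8, 6.4]
grip_width: 0.643
grip_force: 76.3
```

```bash
cat >> h.py <<'E'
CN={'NR':[-28,-55,0.],'NL':[-28,55,0.]}
def swing(c0,corner,yaw1,tilt=28,back=27,press=0,n=(12,10,12)):
    """can poses: tip on corner, swing to yaw1, set down. Returns list of can poses."""
    L=np.array(CN[corner]); s=np.sign(L[1]); b=np.radians(back); d=np.array([-np.sin(b),s*np.cos(b),0])
    ax=np.cross([0,0,1],d); P=c0[0]+c0[1].apply(L); y0=c0[1].as_euler('zyx',degrees=True)[0]; out=[]
    e=lambda k,m:(1-np.cos(np.pi*(k+1)/m))/2
    seq=[(y0,tilt*e(k,n[0])) for k in range(n[0])]+[(y0+(yaw1-y0)*e(k,n[1]),tilt) for k in range(n[1])]+[(yaw1,tilt*(1-e(k,n[2]))) for k in range(n[2])]
    for y,t in seq:
        r=R.from_euler('z',y,degrees=True)*R.from_rotvec(ax*t,degrees=True)
        out.append((P-r.apply(L)-[0,0,press*min(1,t/10)],r))
    return out
E
python3 - <<'E'
from h import *
o=swing(cpose(490.5,-188.3,1.8),'NR',-20,press=1)
plan([tool(c,114) for c in o[:12]],255);plan([tool(c,114) for c in o[12:22]],255);plan([tool(c,114) for c in o[22:]],255)
print(o[-1][0])
E
```

```text
[[255, -0.0009, -0.0004, -0.0004, -0.3, 0.4, -0.0], [255, -0.0034, -0.0017, -0.0017, -0.9, 1.7, -0.0], [255, -0.0074, -0.0038, -0.0037, -1.9, 3.6, -0.0], [255, -0.0128, -0.0065, -0.0059, -3.2, 6.2, -0.0], [255, -0.0192, -0.0098, -0.0082, -4.8, 9.2, -0.0], [255, -0.0262, -0.0134, -0.0105, -6.4, 12.5, -0.0], [255, -0.0334, -0.017, -0.0123, -8.0, 15.7, -0.0], [255, -0.0401, -0.0204, -0.0135, -9.6, 18.7, -0.0], [255, -0.0459, -0.0234, -0.0142, -10.9, 21.3, -0.0], [255, -0.0504, -0.0256, -0.0145, -11.9, 23.3, -0.0], [255, -0.0532, -0.0271, -0.0146, -12.5, 24.5, -0.0], [255, -0.0541, -0.0276, -0.0146, -12.8, 24.9, -0.0]]
[[255, -0.0001, 0.0, 0.0, -0.2, -0.1, 0.5], [255, -0.0001, 0.0001, 0.0, -0.8, -0.4, 1.8], [255, -0.0001, 0.0001, 0.0, -1.8, -0.9, 4.0], [255, -0.0001, 0.0001, 0.0, -3.1, -1.6, 6.6], [255, -0.0001, 0.0002, -0.0, -4.5, -2.3, 9.6], [255, -0.0002, 0.0002, -0.0, -5.9, -3.0, 12.6], [255, -0.0002, 0.0003, -0.0, -7.2, -3.7, 15.3], [255, -0.0002, 0.0003, -0.0, -8.2, -4.2, 17.4], [255, -0.0003, 0.0003, -0.0, -8.8, -4.5, 18.8], [255, -0.0003, 0.0003, -0.0, -9.1, -4.6, 19.2]]
[[255, 0.0009, 0.0004, 0.0005, 0.2, -0.5, 0.0], [255, 0.0033, 0.0017, 0.0021, 0.9, -1.7, 0.0], [255, 0.0072, 0.0036, 0.0047, 1.9, -3.7, 0.0], [255, 0.012, 0.0061, 0.0084, 3.2, -6.3, 0.0], [255, 0.0174, 0.0089, 0.013, 4.7, -9.3, 0.0], [255, 0.023, 0.0117, 0.0183, 6.4, -12.5, 0.0], [255, 0.0282, 0.0144, 0.024, 8.0, -15.7, 0.0], [255, 0.0329, 0.0168, 0.0294, 9.6, -18.7, 0.0], [255, 0.0367, 0.0187, 0.0343, 10.9, -21.3, 0.0], [255, 0.0395, 0.0201, 0.0381, 11.9, -23.3, 0.0], [255, 0.0411, 0.021, 0.0406, 12.5, -24.5, 0.0], [255, 0.0417, 0.0212, 0.0414, 12.7, -25.0, 0.0]]
[ 509.36390932 -202.04583194    0.        ]
```

Call:
{"fn": "jog_arm", "kwargs": {
  "moves": [
    [255,-0.0009,-0.0004,-0.0004,-0.3,0.4,0],
    [255,-0.0034,-0.0017,-0.0017,-0.9,1.7,0],
    [255,-0.0074,-0.0038,-0.0037,-1.9,3.6,0],
    [255,-0.0128,-0.0065,-0.0059,-3.2,6.2,0],
    [255,-0.0192,-0.0098,-0.0082,-4.8,9.2,0],
    [255,-0.0262,-0.0134,-0.0105,-6.4,12.5,0],
    [255,-0.0334,-0.017,-0.0123,-8.0,15.7,0],
    [255,-0.0401,-0.0204,-0.0135,-9.6,18.7,0],
    [255,-0.0459,-0.0234,-0.0142,-10.9,21.3,0],
    [255,-0.0504,-0.0256,-0.0145,-11.9,23.3,0],
    [255,-0.0532,-0.0271,-0.0146,-12.5,24.5,0],
    [255,-0.0541,-0.0276,-0.0146,-12.8,24.9,0]
  ]
}}

```text
time: 4.15
eef_pos: [465.9, -244.6, 129.9]
orientation: [0.675, 0.696, 0.232, -0.076]
force: [-0.3, 1.5, 6.0]
grip_width: 0.64
grip_force: 76.1
```

```bash
python3 - <<'E'
from h import *
from bench import *
import cv2
o=get_obs(); r=R.from_quat(o['orientation']); T=r*G.inv()
print(o['eef_pos'],o['force'],o['joints'].round(2),"tilt",np.degrees(np.arccos(T.as_matrix()[2,2])),o['grip_force'])
p=o['eef_pos']
for n,l in (('NR',[-28,-55,-116]),('FR',[28,-55,-116]),('NL',[-28,55,-116]),('FL',[28,55,-116])): print(n,(p+T.apply(l)).round(1))
a=read_camera("scene")["pixels"][100:260,140:300,::-1];b=read_camera("top")["pixels"][130:290,170:330,::-1]
cv2.imwrite("pics/t1.png",cv2.resize(np.hstack([a,b]),(800,400),interpolation=cv2.INTER_CUBIC))
E
```

```text
[ 465.85117462 -244.60574744  129.90399241] [-0.25171295  1.5437198   6.00782677] [-0.88  0.15  2.01  0.47  1.24 -1.13] tilt 28.239837032248957 76.14625811576843
NR [ 466.7 -244.4   -1.5]
FR [ 521.3 -245.5   10.8]
NL [ 458.3 -144.9   44.6]
FL [ 512.9 -146.    56.9]
```

View pics/t1.png

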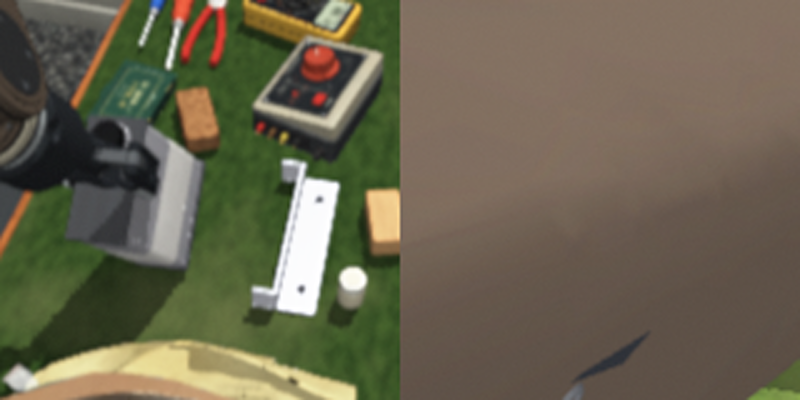

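The can is tipped about 28° on its near-right corner and the grip holds. Next I swing it and set it down.

Call:
{"fn": "jog_arm", "kwargs": {
  "moves": [
    [255,-0.0001,0.0,0.0,-0.2,-0.1,0.5],
    [255,-0.0001,0.0001,0.0,-0.8,-0.4,1.8],
    [255,-0.0001,0.0001,0.0,-1.8,-0.9,4.0],
    [255,-0.0001,0.0001,0.0,-3.1,-1.6,6.6],
    [255,-0.0001,0.0002,0,-4.5,-2.3,9.6],
    [255,-0.0002,0.0002,0,-5.9,-3.0,12.6],
    [255,-0.0002,0.0003,0,-7.2,-3.7,15.3],
    [255,-0.0002,0.0003,0,-8.2,-4.2,17.4],
    [255,-0.0003,0.0003,0,-8.8,-4.5,18.8],
    [255,-0.0003,0.0003,0,-9.1,-4.6,19.2]
  ]
}}

```text
time: 5.08
eef_pos: [466.2, -244.2, 129.9]
orientation: [0.794, 0.556, 0.242, -0.032]
force: [-0.4, 0.4, 5.6]
grip_width: 0.645
grip_force: 76.2
```

Call:
{"fn": "jog_arm", "kwargs": {
  "moves": [
    [255,0.0009,0.0004,0.0005,0.2,-0.5,0.0],
    [255,0.0033,0.0017,0.0021,0.9,-1.7,0.0],
    [255,0.0072,0.0036,0.0047,1.9,-3.7,0.0],
    [255,0.012,0.0061,0.0084,3.2,-6.3,0.0],
    [255,0.0174,0.0089,0.013,4.7,-9.3,0.0],
    [255,0.023,0.0117,0.0183,6.4,-12.5,0.0],
    [255,0.0282,0.0144,0.024,8.0,-15.7,0.0],
    [255,0.0329,0.0168,0.0294,9.6,-18.7,0.0],
    [255,0.0367,0.0187,0.0343,10.9,-21.3,0.0],
    [255,0.0395,0.0201,0.0381,11.9,-23.3,0.0],
    [255,0.0411,0.021,0.0406,12.5,-24.5,0.0],
    [255,0.0417,0.0212,0.0414,12.7,-25.0,0.0]
  ]
}}

```text
time: 6.08
eef_pos: [511.1, -202.3, 116.0]
orientation: [0.818, 0.575, 0.0, 0.002]
force: [-4.7, -1.7, 11.3]
grip_width: 0.646
grip_force: 76.8
```

Call:
{"fn": "jog_arm", "kwargs": {
  "moves": [
    [255,0,0,0,0,0,0],
    [255,0,0,0,0,0,0]
  ]
}}

```text
time: 6.25
eef_pos: [510.9, -202.4, 115.9]
orientation: [0.819, 0.574, 0.001, 0.002]
force: [-3.4, 1.3, 8.5]
grip_width: 0.645
grip_force: 76.6
```

```bash
cat >> h.py <<'E'
def rep(h=116):
    from bench import get_obs
    o=get_obs(); r=R.from_quat(o['orientation']); T=r*G.inv(); p=o['eef_pos']
    print(o['time'],'tcp',p.round(1),'F',o['force'].round(1),'j',o['joints'].round(2),"tilt",np.degrees(np.arccos(T.as_matrix()[2,2])).round(1),'zyx',T.as_euler('zyx',degrees=True).round(1),'grip',o['grip_force'].round(1),'cmd',load()[0].round(1))
    for n,l in (('NR',[-28,-55,-h]),('FR',[28,-55,-h]),('NL',[-28,55,-h]),('FL',[28,55,-h])): print(n,(p+T.apply(l)).round(1))
E
python3 -c "
from h import *
rep()"
```

```text
Traceback (most recent call last):
  File "h.py", line 52, in rep
    print(o['time'],'tcp',p.round(1),'F',o['force'].round(1),'j',o['joints'].round(2),"tilt",np.degrees(np.arccos(T.as_matrix()[2,2])).round(1),'zyx',T.as_euler('zyx',degrees=True).round(1),'grip',o['grip_force'].round(1),'cmd',load()[0].round(1))
                                                                                                                                                                                                     ^^^^^^^^^^^^^^^^^^^^^
AttributeError: 'float' object has no attribute 'round'
```

```bash
sed -i "s/o\['grip_force'\].round(1)/o['grip_force']/" h.py; python3 - <<'E'
from h import *
o=swing(cpose(509.4,-202.0,-20),'NL',22.9,press=1,n=(12,12,12))
for i in(0,12,24): plan([tool(c,114) for c in o[i:i+12]],255)
print(o[-1][0])
E
```

```text
[[255, 0.0009, -0.0004, -0.0004, -0.2, -0.4, 0.0], [255, 0.0034, -0.0016, -0.0017, -0.8, -1.6, 0.0], [255, 0.0075, -0.0037, -0.0037, -1.8, -3.6, 0.0], [255, 0.0128, -0.0064, -0.0059, -3.1, -6.2, 0.0], [255, 0.0192, -0.0097, -0.0082, -4.7, -9.2, 0.0], [255, 0.0263, -0.0133, -0.0105, -6.3, -12.4, 0.0], [255, 0.0334, -0.0169, -0.0123, -7.9, -15.7, 0.0], [255, 0.0401, -0.0203, -0.0135, -9.5, -18.7, 0.0], [255, 0.0459, -0.0233, -0.0142, -10.8, -21.3, 0.0], [255, 0.0504, -0.0256, -0.0145, -11.8, -23.3, 0.0], [255, 0.0532, -0.027, -0.0146, -12.4, -24.5, 0.0], [255, 0.0542, -0.0275, -0.0146, -12.7, -24.9, 0.0]]
[[255, -0.0, 0.0, -0.0, -0.3, 0.1, -0.7], [255, -0.0, 0.0001, -0.0, -1.2, 0.6, -2.5], [255, 0.0, 0.0001, -0.0, -2.6, 1.3, -5.6], [255, 0.0001, 0.0002, -0.0, -4.4, 2.3, -9.5], [255, 0.0001, 0.0003, -0.0, -6.6, 3.4, -14.0], [255, 0.0002, 0.0003, -0.0, -8.9, 4.6, -18.9], [255, 0.0002, 0.0004, -0.0001, -11.2, 5.7, -23.8], [255, 0.0003, 0.0004, -0.0001, -13.4, 6.8, -28.4], [255, 0.0004, 0.0005, -0.0001, -15.3, 7.8, -32.3], [255, 0.0004, 0.0005, -0.0001, -16.7, 8.5, -35.3], [255, 0.0004, 0.0005, -0.0001, -17.6, 9.0, -37.2], [255, 0.0005, 0.0005, -0.0001, -17.9, 9.1, -37.9]]
[[255, -0.0009, 0.0004, 0.0005, 0.2, 0.5, 0.0], [255, -0.0033, 0.0017, 0.002, 0.8, 1.7, 0.0], [255, -0.0072, 0.0036, 0.0047, 1.9, 3.7, 0.0], [255, -0.012, 0.0061, 0.0083, 3.2, 6.3, 0.0], [255, -0.0174, 0.0089, 0.013, 4.7, 9.3, 0.0], [255, -0.023, 0.0117, 0.0183, 6.3, 12.5, 0.0], [255, -0.0282, 0.0144, 0.024, 8.0, 15.7, 0.0], [255, -0.0329, 0.0167, 0.0294, 9.5, 18.7, 0.0], [255, -0.0367, 0.0187, 0.0342, 10.8, 21.3, 0.0], [255, -0.0395, 0.0201, 0.0381, 11.8, 23.3, 0.0], [255, -0.0411, 0.0209, 0.0406, 12.5, 24.6, 0.0], [255, -0.0417, 0.0212, 0.0414, 12.7, 25.0, 0.0]]
[ 549.09472311 -180.51006855    0.        ]
```

Call:
{"fn": "jog_arm", "kwargs": {
  "moves": [
    [255,0.0009,-0.0004,-0.0004,-0.2,-0.4,0.0],
    [255,0.0034,-0.0016,-0.0017,-0.8,-1.6,0.0],
    [255,0.0075,-0.0037,-0.0037,-1.8,-3.6,0.0],
    [255,0.0128,-0.0064,-0.0059,-3.1,-6.2,0.0],
    [255,0.0192,-0.0097,-0.0082,-4.7,-9.2,0.0],
    [255,0.0263,-0.0133,-0.0105,-6.3,-12.4,0.0],
    [255,0.0334,-0.0169,-0.0123,-7.9,-15.7,0.0],
    [255,0.0401,-0.0203,-0.0135,-9.5,-18.7,0.0],
    [255,0.0459,-0.0233,-0.0142,-10.8,-21.3,0.0],
    [255,0.0504,-0.0256,-0.0145,-11.8,-23.3,0.0],
    [255,0.0532,-0.027,-0.0146,-12.4,-24.5,0.0],
    [255,0.0542,-0.0275,-0.0146,-12.7,-24.9,0.0]
  ]
}}

```text
time: 7.25
eef_pos: [503.4, -141.3, 129.4]
orientation: [0.794, 0.557, -0.112, 0.216]
force: [0.0, -2.5, 4.9]
grip_width: 0.644
grip_force: 75.8
```

```bash
python3 -c "
from h import *
rep()"
```

```text
7.25 tcp [ 503.4 -141.3  129.4] F [ 0.  -2.5  4.9] j [-0.27  0.04  2.13 -0.61  0.86  0.46] tilt 28.2 zyx [-20.8  -3.6 -27.9] grip 75.84953784942627 cmd [ 549.1 -180.5  114. ]
NR [ 465.1 -233.5   44. ]
FR [ 517.4 -249.5   56.3]
NL [ 504.1 -141.5   -2. ]
FL [ 556.3 -157.5   10.3]
```

Call:
{"fn": "jog_arm", "kwargs": {
  "moves": [
    [255,0,0.0,0,-0.3,0.1,-0.7],
    [255,0,0.0001,0,-1.2,0.6,-2.5],
    [255,0.0,0.0001,0,-2.6,1.3,-5.6],
    [255,0.0001,0.0002,0,-4.4,2.3,-9.5],
    [255,0.0001,0.0003,0,-6.6,3.4,-14.0],
    [255,0.0002,0.0003,0,-8.9,4.6,-18.9],
    [255,0.0002,0.0004,-0.0001,-11.2,5.7,-23.8],
    [255,0.0003,0.0004,-0.0001,-13.4,6.8,-28.4],
    [255,0.0004,0.0005,-0.0001,-15.3,7.8,-32.3],
    [255,0.0004,0.0005,-0.0001,-16.7,8.5,-35.3],
    [255,0.0004,0.0005,-0.0001,-17.6,9.0,-37.2],
    [255,0.0005,0.0005,-0.0001,-17.9,9.1,-37.9]
  ]
}}

```text
time: 8.25
eef_pos: [503.6, -142.2, 129.4]
orientation: [0.536, 0.808, -0.026, 0.243]
force: [-1.2, -0.5, 5.4]
grip_width: 0.642
grip_force: 76.1
```

Call:
{"fn": "jog_arm", "kwargs": {
  "moves": [
    [255,-0.0009,0.0004,0.0005,0.2,0.5,0.0],
    [255,-0.0033,0.0017,0.002,0.8,1.7,0.0],
    [255,-0.0072,0.0036,0.0047,1.9,3.7,0.0],
    [255,-0.012,0.0061,0.0083,3.2,6.3,0.0],
    [255,-0.0174,0.0089,0.013,4.7,9.3,0.0],
    [255,-0.023,0.0117,0.0183,6.3,12.5,0.0],
    [255,-0.0282,0.0144,0.024,8.0,15.7,0.0],
    [255,-0.0329,0.0167,0.0294,9.5,18.7,0.0],
    [255,-0.0367,0.0187,0.0342,10.8,21.3,0.0],
    [255,-0.0395,0.0201,0.0381,11.8,23.3,0.0],
    [255,-0.0411,0.0209,0.0406,12.5,24.6,0.0],
    [255,-0.0417,0.0212,0.0414,12.7,25.0,0.0]
  ]
}}

```text
time: 9.25
eef_pos: [550.6, -181.6, 116.0]
orientation: [0.553, 0.833, 0.002, -0.0]
force: [-6.9, 3.6, 16.9]
grip_width: 0.646
grip_force: 77.6
```

Call:
{"fn": "jog_arm", "kwargs": {
  "moves": [
    [255,0,0,0,0,0,0],
    [255,0,0,0,0,0,0]
  ]
}}

```text
time: 9.42
eef_pos: [550.5, -181.5, 116.0]
orientation: [0.553, 0.833, 0.001, 0.001]
force: [-4.7, -0.8, 11.6]
grip_width: 0.644
grip_force: 77.1
```

```bash
python3 - <<'E'
from h import *
from bench import *
import cv2
rep()
a=read_camera("scene")["pixels"][110:230,170:290,::-1]; b=read_camera("wrist")["pixels"][:,:,::-1]
cv2.imwrite("pics/s2.png",np.hstack([cv2.resize(a,(384,384),interpolation=cv2.INTER_CUBIC),b[:,:416]]))
E
```

```text
9.4167 tcp [ 550.5 -181.5  116. ] F [-4.7 -0.8 11.6] j [-0.49  0.21  1.91  0.    1.02 -0.9 ] tilt 0.2 zyx [22.9 -0.2  0. ] grip 77.1068823337555 cmd [ 549.1 -180.5  114. ]
NR [ 5.465e+02 -2.430e+02 -1.000e-01]
FR [ 5.981e+02 -2.212e+02  1.000e-01]
NL [ 5.037e+02 -1.416e+02 -2.000e-01]
FL [ 5.553e+02 -1.198e+02  1.000e-01]
```

View pics/s2.png

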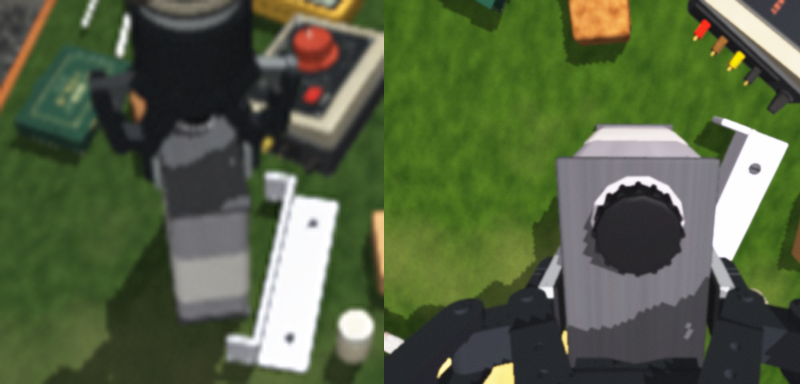

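The can is flat again, 8 mm clear of the fence at its far-right corner and inside the ears. The last swing is about the near-right corner to yaw 3.4°.

```bash
python3 - <<'E'
from h import *
o=swing(cpose(549.1,-180.5,22.9),'NR',3.4,press=1,n=(12,10,12))
plan([tool(c,114) for c in o[:12]],255);plan([tool(c,114) for c in o[12:22]],255);plan([tool(c,114) for c in o[22:]],255)
print(o[-1][0])
E
```

```text
[[255, -0.0008, -0.0004, -0.0005, -0.2, 0.4, 0.0], [255, -0.0034, -0.0017, -0.0018, -0.9, 1.7, 0.0], [255, -0.0074, -0.0037, -0.0037, -1.9, 3.6, 0.0], [255, -0.0128, -0.0065, -0.006, -3.2, 6.2, 0.0], [255, -0.0192, -0.0097, -0.0082, -4.7, 9.2, 0.0], [255, -0.0262, -0.0133, -0.0105, -6.4, 12.5, 0.0], [255, -0.0333, -0.017, -0.0123, -8.0, 15.7, 0.0], [255, -0.04, -0.0204, -0.0135, -9.5, 18.7, 0.0], [255, -0.0459, -0.0233, -0.0142, -10.9, 21.3, 0.0], [255, -0.0503, -0.0256, -0.0145, -11.9, 23.3, 0.0], [255, -0.0532, -0.0271, -0.0146, -12.5, 24.5, 0.0], [255, -0.0541, -0.0276, -0.0146, -12.7, 24.9, 0.0]]
[[255, -0.0, 0.0001, -0.0, -0.2, -0.1, 0.4], [255, -0.0, 0.0001, -0.0, -0.8, -0.4, 1.7], [255, -0.0, 0.0001, -0.0, -1.7, -0.8, 3.6], [255, -0.0001, 0.0002, -0.0, -2.8, -1.4, 6.0], [255, -0.0001, 0.0002, -0.0, -4.1, -2.0, 8.6], [255, -0.0001, 0.0002, -0.0, -5.4, -2.7, 11.3], [255, -0.0001, 0.0003, -0.0, -6.5, -3.3, 13.7], [255, -0.0002, 0.0003, -0.0, -7.4, -3.7, 15.6], [255, -0.0002, 0.0003, -0.0, -8.0, -4.0, 16.8], [255, -0.0002, 0.0003, -0.0, -8.2, -4.1, 17.2]]
[[255, 0.0009, 0.0005, 0.0005, 0.2, -0.5, 0.0], [255, 0.0033, 0.0017, 0.002, 0.9, -1.7, 0.0], [255, 0.0071, 0.0037, 0.0047, 1.9, -3.7, 0.0], [255, 0.012, 0.0061, 0.0083, 3.2, -6.3, 0.0], [255, 0.0174, 0.0089, 0.0129, 4.7, -9.3, 0.0], [255, 0.0229, 0.0117, 0.0183, 6.4, -12.5, 0.0], [255, 0.0282, 0.0144, 0.024, 8.0, -15.7, 0.0], [255, 0.0329, 0.0168, 0.0294, 9.6, -18.7, 0.0], [255, 0.0367, 0.0187, 0.0342, 10.9, -21.3, 0.0], [255, 0.0394, 0.0201, 0.0381, 11.9, -23.3, 0.0], [255, 0.0411, 0.021, 0.0406, 12.5, -24.5, 0.0], [255, 0.0417, 0.0213, 0.0414, 12.7, -25.0, 0.0]]
[ 569.39749054 -185.49689891    0.        ]
```

Call:
{"fn": "jog_arm", "kwargs": {
  "moves": [
    [255,-0.0008,-0.0004,-0.0005,-0.2,0.4,0.0],
    [255,-0.0034,-0.0017,-0.0018,-0.9,1.7,0.0],
    [255,-0.0074,-0.0037,-0.0037,-1.9,3.6,0.0],
    [255,-0.0128,-0.0065,-0.006,-3.2,6.2,0.0],
    [255,-0.0192,-0.0097,-0.0082,-4.7,9.2,0.0],
    [255,-0.0262,-0.0133,-0.0105,-6.4,12.5,0.0],
    [255,-0.0333,-0.017,-0.0123,-8.0,15.7,0.0],
    [255,-0.04,-0.0204,-0.0135,-9.5,18.7,0.0],
    [255,-0.0459,-0.0233,-0.0142,-10.9,21.3,0.0],
    [255,-0.0503,-0.0256,-0.0145,-11.9,23.3,0.0],
    [255,-0.0532,-0.0271,-0.0146,-12.5,24.5,0.0],
    [255,-0.0541,-0.0276,-0.0146,-12.7,24.9,0.0]
  ]
}}

```text
time: 10.52
eef_pos: [545.8, -242.6, 129.8]
orientation: [0.537, 0.808, 0.213, -0.117]
force: [-0.9, 0.5, 9.3]
grip_width: 0.644
grip_force: 76.5
```

Call:
{"fn": "jog_arm", "kwargs": {
  "moves": [
    [255,0,0.0001,0,-0.2,-0.1,0.4],
    [255,0,0.0001,0,-0.8,-0.4,1.7],
    [255,0,0.0001,0,-1.7,-0.8,3.6],
    [255,-0.0001,0.0002,0,-2.8,-1.4,6.0],
    [255,-0.0001,0.0002,0,-4.1,-2.0,8.6],
    [255,-0.0001,0.0002,0,-5.4,-2.7,11.3],
    [255,-0.0001,0.0003,0,-6.5,-3.3,13.7],
    [255,-0.0002,0.0003,0,-7.4,-3.7,15.6],
    [255,-0.0002,0.0003,0,-8.0,-4.0,16.8],
    [255,-0.0002,0.0003,0,-8.2,-4.1,17.2]
  ]
}}

```text
time: 11.35
eef_pos: [546.1, -242.0, 129.8]
orientation: [0.665, 0.706, 0.23, -0.08]
force: [-1.1, -0.9, 7.8]
grip_width: 0.642
grip_force: 76.5
```

Call:
{"fn": "jog_arm", "kwargs": {
  "moves": [
    [255,0.0009,0.0005,0.0005,0.2,-0.5,0.0],
    [255,0.0033,0.0017,0.002,0.9,-1.7,0.0],
    [255,0.0071,0.0037,0.0047,1.9,-3.7,0.0],
    [255,0.012,0.0061,0.0083,3.2,-6.3,0.0],
    [255,0.0174,0.0089,0.0129,4.7,-9.3,0.0],
    [255,0.0229,0.0117,0.0183,6.4,-12.5,0.0],
    [255,0.0282,0.0144,0.024,8.0,-15.7,0.0],
    [255,0.0329,0.0168,0.0294,9.6,-18.7,0.0],
    [255,0.0367,0.0187,0.0342,10.9,-21.3,0.0],
    [255,0.0394,0.0201,0.0381,11.9,-23.3,0.0],
    [255,0.0411,0.021,0.0406,12.5,-24.5,0.0],
    [255,0.0417,0.0213,0.0414,12.7,-25.0,0.0]
  ]
}}

```text
time: 12.35
eef_pos: [570.9, -186.0, 116.0]
orientation: [0.685, 0.729, 0.0, 0.003]
force: [-4.4, -4.0, 12.1]
grip_width: 0.65
grip_force: 77.0
```

```bash
python3 -c "
from h import *
rep()"
```

```text
12.35 tcp [ 570.9 -186.   116. ] F [-4.4 -4.  12.1] j [-0.48  0.25  1.86 -0.    1.03 -0.54] tilt 0.3 zyx [ 3.5 -0.2 -0.2] grip 76.96392774581909 cmd [ 569.4 -185.5  114. ]
NR [ 5.468e+02 -2.431e+02  1.000e-01]
FR [ 6.027e+02 -2.396e+02  3.000e-01]
NL [ 5.400e+02 -1.333e+02 -3.000e-01]
FL [ 5.959e+02 -1.298e+02 -1.000e-01]
```

Call:
{"fn": "jog_arm", "kwargs": {
  "moves": [
    [255,0,0,0,0,0,0],
    [0,0.0,0.0,0.0,0,0,0],
    [0,0,0,0,0,0,0],
    [0,0,0,0,0,0,0],
    [0,0,0,0,0,0,0],
    [0,0,0,-0.01,0,0,0],
    [0,0,0,-0.03,0,0,0],
    [0,0,0,-0.06,0,0,0],
    [0,0,0,-0.09,0,0,0],
    [0,0,0,-0.12,0,0,0],
    [0,0,0,-0.12,0,0,0],
    [0,0,0,-0.12,0,0,0]
  ]
}}

```text
time: 13.35
eef_pos: [570.7, -186.0, 236.4]
orientation: [0.686, 0.728, 0.002, 0.003]
force: [-0.4, -0.4, 0.1]
grip_width: 1.001
grip_force: 0.0
```

```bash
python3 - <<'E'
from bench import *
import cv2,numpy as np
o=get_obs(); print(o['time'],o['eef_pos'].tolist(),o['orientation'].tolist())
b=read_camera("wrist")["pixels"][:,:,::-1]; cv2.imwrite("pics/f.png",cv2.resize(b,(800,600),interpolation=cv2.INTER_CUBIC))
E
```

```text
13.35 [570.6637400049509, -186.0429957768416, 236.40082997722243] [0.6857258830869729, 0.727849317065393, 0.0022199240311485987, 0.0032337052012046045]
```

View pics/f.png

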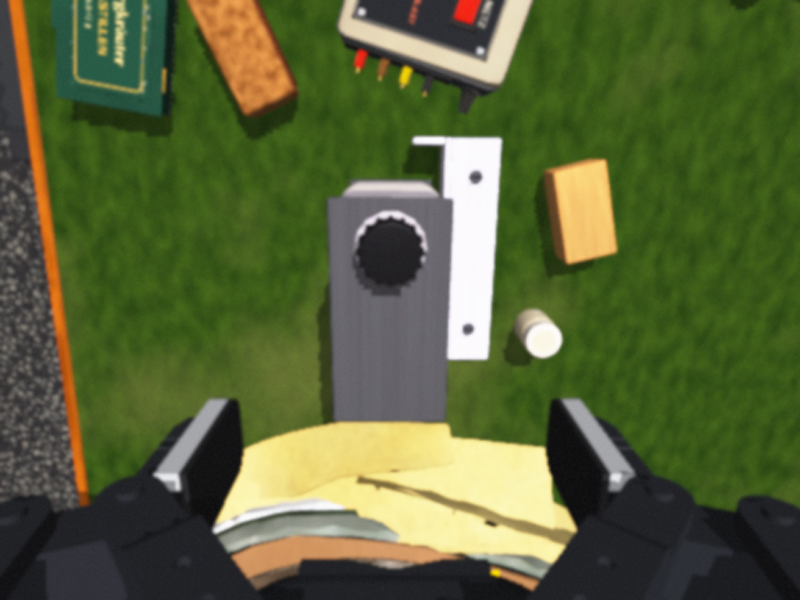

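The can stands upright between the ears, its top spanning (328,200) to (445,420), and the gripper is clear. The fence's top-front-left corner is at (441,145) and the bystanders haven't moved. I'll do a quick numeric check.

```bash
python3 - <<'E'
from h import *
p=np.array([570.66,-186.04,236.4]);q=[0.6857,0.7278,0.0022,0.0032]; k=.64
f=lambda u,v,z:ray(u*k-.2,v*k-.2,z,p,q)
C=np.array([f(328,200,140),f(452,200,140),f(445,420,140),f(334,420,140)]);print(C.round(1),C.mean(0))
a,b=f(500,139,4),f(488,359,4); print(f(441,146,30),f(413,138,30),a,b,np.degrees(np.arctan2(-(a-b)[0],(a-b)[1])))
E
```

```text
[[ 539.1 -134.   140. ]
 [ 593.  -130.8  140. ]
 [ 599.4 -238.1  140. ]
 [ 544.4 -241.1  140. ]] [ 568.97057498 -185.99036874  140.        ]
[ 596.58517106 -107.57035758   30.        ] [ 578.76939453 -103.86442615   30.        ] [ 638.19032215 -100.48312334    4.        ] [ 647.95377388 -259.37322957    4.        ] 3.516279949998107
```

```bash
python3 -c "
from bench import *
print(hand_in())"
```

```text
the job is handed in; nothing more can be done
None
```

The can was walked to the stop in three corner swings and handed in, released and upright between the ears: by my measurement about 5 mm from the fence, square to it and 3 mm off centre (the hand-in reported no verdict).

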